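Pack the power-bank tote: heavy bricks below, hung cable kits on top

ROBOT

A 7-joint arm with a two-finger parallel gripper is mounted at the origin on the work surface. World frame = base frame: x ahead of the robot, y to its left, z up, the work surface at z = 0. Lengths are in m, angles in rad, forces in N, time in s.
With the tool pointing down it reaches from about 0.4 to 0.85 m from the base axis. Payload 4.5 kg.
Tool frame: the origin (TCP) lies on the centre line of the jaws, within the pads' length; the fingertips stand 17 mm ahead of it and the grasp point (between the pads) lies 2 mm behind it; z points along the fingers, y is the direction in which the jaws open and shut (so a half turn about z gives the same grasp; the last joint's range is limited). The gripper opens to 88 mm and grips with 3 to 60 N. Pads are 18 mm wide; open, the fingers measure 123 mm over their backs; the gripper's body (75 mm by 187 mm) begins 45 mm behind the grasp point.
Start: joints at [1.181, 0.689, -0.195, 1.565, 0.157, 0.902, -0.215], TCP at [0.257, -0.57, 0.256] pointing down, gripper open.
Joint ranges: [-3.01, 3.01], [-0.46, 2.08], [-1.47, 1.51], [0.13, 2.56], [-1, 4.14], [0.04, 2.09], [-2.66, 2.66]. Speed limits (rad/s): [2.57, 2.57, 3.14, 3.14, 3.14, 3.14, 3.14].

INTERFACE

Orientations are given as a rotation vector (axis times angle).
In Python, from rig import ctrl gives the robot as it stands. The module is installed in compiled form; this text tells all that it offers.
- The arm moves only by the tool apply_moves, never from a script. Its arguments are lists of equal length, an entry for each row: "fingers": the opening, from -1 (shut) to 1 (fully open); "dp": the shift along the world's x, y, z in mm, a list of three; "spin": the turn about the world's z in degrees. In form: {"fingers": [fingers, ...], "dp": [[tx, ty, tz], ...], "spin": [spin, ...]}. A call has exactly 8 rows; each row is the pose to reach, as a shift and turn from the pose commanded when the call began; what a row does not reach only later rows make up. A row lasts 1/8 s, in which the tool goes at most 62.5 mm and 10.7 degrees, less where a joint would pass 70% of its speed; a pose out of reach is approached as far as the arm can. A call with a gripper value outside its range is refused whole. The fingers move at their own pace and stop on an object; "squeeze" is the grip in N (left out, the last holds). Time passes only in rows, so rows that repeat a pose let the fingers close, or fill a call up. It gives the time, the measured TCP pose, the force and the opening at its end, in the units of the state.
- ctrl.observe(): the state, without advancing time (a new reading comes with each control period).
- ctrl.capture(name): name is "scene" or "side" or "wrist"; returns (picture, depth): 384x512x3 uint8, red, green, blue; 384x512 float32, m along the optical axis (not along the pixel's ray), 0 where there is no reading.
- ctrl.get_calibration(name): a dict with "fov_y" (degrees; the focal length in pixels is half the picture's height over the tangent of half this angle, whatever the lens; pixels are square), "cx", "cy" (the principal point, pixels), "camera_from_world" (4x4, takes a point from world to camera coordinates); the wrist camera has in their place "hand_eye" (4x4, takes a point from camera to tool coordinates, whose origin is the TCP and whose axes are the flange's). Camera axes: x right, y down, z forward; pixel columns grow to the right and rows downward; lengths in m; the calibration is good to about 2 mm. The wrist camera is an equidistant fisheye: a pixel r from the principal point sees the ray r / f radians off the axis. A picture is of the moment at which its call begins: read the wrist's pose just before it. get_calibration takes no time and is no camera call.
- ctrl.sign_off(): hands the job in, once; it reports no verdict.
The state is a dict: "time_s": time; "q": joint angles; "joint_velocities": joint speeds; "tau": joint torques, N m; "tool_pos": TCP position; "tool_rot": TCP orientation; "contact_force": force on the tool from outside, world axes, zero at the start; "wrist_torque": the same for the moment, N m; "width": finger opening in m.
Only numpy, scipy, OpenCV 4.12 (cv2) and the standard library are available. Lean on these libraries where they do the work, as an engineer would, in place of code of your own. Each camera call takes 0.05 s, during which the arm holds its last target. There are 200 camera calls.

TASK

Pack the blue tote. First take out the bamboo cover left in it and lay it flat and centred on the short bamboo stack that stands by the power banks; then lay every metal power bank that is loose on the bench (not the stock in the other blue tray) flat on the tote's floor, and finally lift each cable kit up off its hook on the white rack and stand it upright on top of the power banks in the tote, not on the tote's floor. Do not knock the glue bottle, the jar or the black tester box about.

Things in the scene. Friction and masses are not known exactly. Their poses are not given: they have to be found in the camera images.
- tote: blue open tote, fixed to the bench, outside 222 (its x) x 252 (its y) x 55 mm high, walls and floor 5 mm thick, so inside 212 x 242 mm; origin under the centre of its underside on the bench, z up, yaw varies by up to 0.2 rad
- stack_top (a point): centre of the top face of the fixed stack of four square bamboo covers, 60 x 60 mm, top 48 mm above the bench; axes along its edges, z up
- cover_mid (a point): the single loose square bamboo cover, 60 x 60 x 12 mm, 35 g, that starts lying flat on the floor of the tote; point at its centre, axes along its edges, z up
- bank1_mid (a point): metal power bank, a heavy aluminium brick 70 (its x) x 46 (its y) x 28 mm high, about 280 g, starting flat on the bench to the robot's right; point at its centre. Three or four are present
- bank2_mid (a point): metal power bank, a heavy aluminium brick 70 (its x) x 46 (its y) x 28 mm high, about 280 g, starting flat on the bench to the robot's right; point at its centre. Three or four are present
- bank3_mid (a point): metal power bank, a heavy aluminium brick 70 (its x) x 46 (its y) x 28 mm high, about 280 g, starting flat on the bench to the robot's right; point at its centre. Three or four are present
- bank4_mid (a point): metal power bank, a heavy aluminium brick 70 (its x) x 46 (its y) x 28 mm high, about 280 g, starting flat on the bench to the robot's right; point at its centre. Three or four are present
- rack: white hanging rack, fixed. Origin on the bench below the row of hung kits; -x points roughly to the robot, y along the row. From a crossbar (x +30 mm) three hooks at y = -90, 0, +90 mm run to -x: 6 mm round bars, centre line 190 mm up, ending in a turned-up tip at x = -22 mm (front of tip x = -25 mm, top 202 mm up, 9 mm above the bar's top)
- kit1_grip (a point): cable kit, 50 g: carton 44x44x40 mm high; on it an upright white hanger 10 mm thick (x), 40 wide (y): a through slot 24 wide, 26 high, then a solid strip 20 high. Point: strip centre, 76 mm over the underside, 10 mm over the slot's top; z up. Hangs by the slot on a hook bar near rack x 0, yaw about the rack's; can rise 20 mm there, needs over 9 to pass the tip to rack -x. 2 or 3 present
- kit2_grip (a point): cable kit, 50 g: carton 44x44x40 mm high; on it an upright white hanger 10 mm thick (x), 40 wide (y): a through slot 24 wide, 26 high, then a solid strip 20 high. Point: strip centre, 76 mm over the underside, 10 mm over the slot's top; z up. Hangs by the slot on a hook bar near rack x 0, yaw about the rack's; can rise 20 mm there, needs over 9 to pass the tip to rack -x. 2 or 3 present
- kit3_grip (a point): cable kit, 50 g: carton 44x44x40 mm high; on it an upright white hanger 10 mm thick (x), 40 wide (y): a through slot 24 wide, 26 high, then a solid strip 20 high. Point: strip centre, 76 mm over the underside, 10 mm over the slot's top; z up. Hangs by the slot on a hook bar near rack x 0, yaw about the rack's; can rise 20 mm there, needs over 9 to pass the tip to rack -x. 2 or 3 present
- glue_mid (a point): bystander: a white glue bottle with a pointed nozzle, 44 mm across, 130 mm tall overall; point on its axis 42.5 mm above its foot
- jar_mid (a point): bystander: a small closed jar, 52 mm across, 55 mm tall; point at its centre
- tester_mid (a point): bystander: a small black USB tester box, 56 x 62 x 36 mm; point at its centre
Not all that is in view belongs to the job. Leave any pink or red look-alike of the part that bears bank1_mid alone.

How it is judged:
On the way, in this order (a step that is already met when the one before it is completed fails the run):
1. the bamboo cover lies flat on top of the bamboo stack (horizontal distance between cover_mid and stack_top below 0.022 m and z of cover_mid in the frame of stack_top between 0.002 and 0.01 m and linear speed of cover below 0.03 m/s), for 0.2 s.
2. every power bank lies flat on the tote's floor (x of bank1_mid in the frame of tote between -0.106 and 0.106 m and y of bank1_mid in the frame of tote between -0.121 and 0.121 m and z of bank1_mid in the frame of tote between 0.01 and 0.0235 m and linear speed of each of bank1, bank2, bank3, bank4 below 0.03 m/s and x of bank2_mid in the frame of tote between -0.106 and 0.106 m and y of bank2_mid in the frame of tote between -0.121 and 0.121 m and z of bank2_mid in the frame of tote between 0.01 and 0.0235 m and x of bank3_mid in the frame of tote between -0.106 and 0.106 m and y of bank3_mid in the frame of tote between -0.121 and 0.121 m and z of bank3_mid in the frame of tote between 0.01 and 0.0235 m and x of bank4_mid in the frame of tote between -0.106 and 0.106 m and y of bank4_mid in the frame of tote between -0.121 and 0.121 m and z of bank4_mid in the frame of tote between 0.01 and 0.0235 m), for 0.2 s.
At the end, for the whole second after the job is handed in: Cover on the stack (centres within 22 mm, flat); every power bank present flat on the tote floor (centre under 23.5 mm above the tote underside); every kit present upright (0.15 rad) on power banks in the tote (strip centre 103 to 116 mm above the tote underside); all at rest (all of step 1 and all of step 2 and x of kit1_grip in the frame of tote between -0.106 and 0.106 m and y of kit1_grip in the frame of tote between -0.121 and 0.121 m and angle between each of kit1_grip, kit2_grip, kit3_grip's own z axis and vertical below 0.15 rad and z of kit1_grip in the frame of tote between 0.103 and 0.116 m and linear speed of each of kit1, kit2, kit3 below 0.03 m/s and x of kit2_grip in the frame of tote between -0.106 and 0.106 m and y of kit2_grip in the frame of tote between -0.121 and 0.121 m and z of kit2_grip in the frame of tote between 0.103 and 0.116 m and x of kit3_grip in the frame of tote between -0.106 and 0.106 m and y of kit3_grip in the frame of tote between -0.121 and 0.121 m and z of kit3_grip in the frame of tote between 0.103 and 0.116 m); the robot touches nothing.
It fails at once if a bystander (glue bottle, jar or tester box) is knocked over 5 cm away (distance of any of glue_mid, jar_mid, tester_mid from where it was at the start of the episode above 0.05 m).
Of bank1, bank2, bank3, bank4 only 3 to 4 are there at a start; the rules pass over those that are not, and their reading is None.
Of kit1, kit2, kit3 only 2 to 3 are there at a start; the rules pass over those that are not, and their reading is None.
At some moment in a run one of bank1, bank2, bank3, bank4 may be knocked a few centimetres aside while the robot is not near it.
It also fails if it takes over 208 s, if anything falls off the work surface, if the arm or the gripper's body presses on something with over 40 N, if the wrist force passes 120 N, or if a joint passes its speed limit or range.

## Working session

There is one attempt and no reset: what is moved stays moved. The work goes in short steps, Python scripts to look and compute and a tool call to move; the robot and the scene stay as the last step left them, time stands still between calls to the robot, and variables do not carry over. Pictures are saved under pics/ and viewed, about 12 in all and at most 16, crops included, and the job is handed in when it is done.

Besides the shell and the picture viewer there is one more tool, called after "Emit:" as a command line: name --pt "numbers of a row" for each row, then --argument value for the rest. apply_moves: Moves the arm, as the interface text tells. Its arguments: {"type":"object","properties":{"fingers":{"type":"array","items":{"type":"number"}},"dp":{"type":"array","items":{"type":"array","items":{"type":"number"}}},"spin":{"type":"array","items":{"type":"number"}},"squeeze":{"type":"number"}},"required":["fingers","dp","spin"]}

```bash
mkdir -p pics; cat > h.py <<'E'
import numpy as np, cv2
from rig import ctrl
from scipy.spatial.transform import Rotation as R
def cal(n):
    c=ctrl.get_calibration(n); f=192/np.tan(np.radians(c['fov_y'])/2); return c,f
def pts(n,d):
    """world xyz for each pixel (scene/side)"""
    c,f=cal(n); v,u=np.mgrid[:384,:512]
    P=np.stack([(u-c['cx'])/f*d,(v-c['cy'])/f*d,d],-1)
    M=np.linalg.inv(c['camera_from_world']); return P@M[:3,:3].T+M[:3,3]
def save(n,tag):
    s=ctrl.observe(); p,d=ctrl.capture(n); np.savez(f'{tag}.npz',p=p,d=d,pos=s['tool_pos'],rot=s['tool_rot'])
    return p,d
E
python3 - <<'E'
from h import *
for n in('scene','side'):
    p,d=save(n,n+'0'); cv2.imwrite(f'pics/{n}0.png',cv2.resize(p[:,:,::-1],(800,600)))
    c,f=cal(n); M=np.linalg.inv(c['camera_from_world']); print(n,f,c['cx'],c['cy'],M.round(3).tolist())
print(ctrl.observe()); print(cal('wrist'))
E
```

```text
scene 453.0748296812839 251.33310141418573 189.91623638737755 [[-0.754, 0.559, -0.346, 0.988], [0.657, 0.645, -0.39, 0.488], [0.006, -0.521, -0.853, 1.262], [0.0, 0.0, 0.0, 1.0]]
side 400.1632111484793 259.68481374237297 197.14004404568007 [[-0.98, -0.118, 0.16, 0.277], [-0.198, 0.533, -0.823, 1.142], [0.012, -0.838, -0.546, 0.933], [0.0, 0.0, 0.0, 1.0]]
{'time_s': 0.1, 'q': array([ 1.1808187 ,  0.68990953, -0.19451794,  1.56619328,  0.15730284,
        0.90247897, -0.21508898]), 'joint_velocities': array([-0.00069436, -0.00082861, -0.00042326, -0.00130344, -0.00098208,
        0.0012983 , -0.00040053]), 'tau': array([-3.36823177e-03, -5.28497100e+01, -1.27134237e+00, -1.53835970e+01,
       -5.24623040e-02,  1.98836467e-03,  5.18848981e-05]), 'tool_pos': array([ 0.25675653, -0.56926417,  0.25499673]), 'tool_rot': array([-3.06980469e+00, -6.60501014e-01,  7.02157675e-04]), 'contact_force': array([-0.06262947,  0.69025939,  0.1530065 ]), 'wrist_torque': array([ 0.02494541,  0.07090025, -0.02454855]), 'width': 0.08805234812789724}
({'fov_y': 65.70646984690485, 'cx': 254.8416365175544, 'cy': 190.2088434280104, 'hand_eye': array([[ 1.23771472e-03, -9.65949290e-01, -2.58728500e-01,
         6.57056252e-02],
       [ 9.99999077e-01,  1.34049290e-03, -2.20828359e-04,
        -6.91532780e-04],
       [ 5.60132713e-04, -2.58727988e-01,  9.65950058e-01,
        -1.28720077e-01],
       [ 0.00000000e+00,  0.00000000e+00,  0.00000000e+00,
         1.00000000e+00]])}, np.float64(297.3186396354542))
```

View pics/scene0.png

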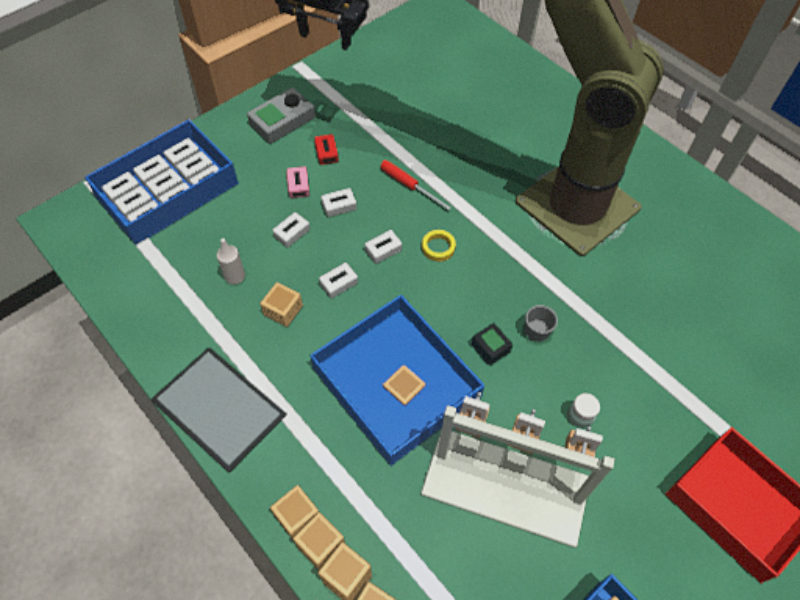

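View pics/side0.png

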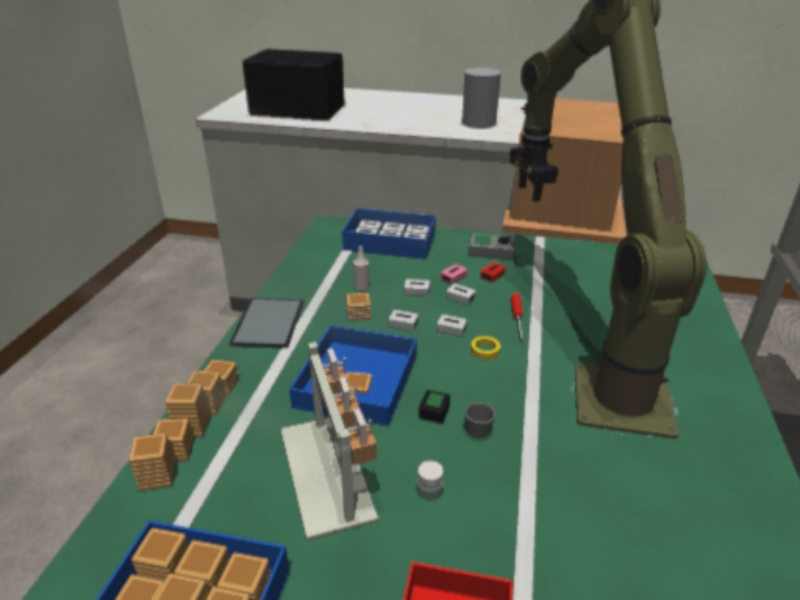

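The scene view (800×600) shows four white banks at (290,229), (338,202), (383,246) and (338,279). The look-alikes are the pink one at (297,181) and the red one at (326,149). The stack by the banks is at (281,303), and the cover in the tote is at (404,384). Three kits hang at (474,408), (530,427) and (584,440). The bystanders are the glue bottle (231,262), the jar (585,410) and the tester (492,343).

```bash
cat >> h.py <<'E'
def rayz(n,uv,z):
    c,f=cal(n); uv=np.atleast_2d(np.asarray(uv,float)); M=np.linalg.inv(c['camera_from_world'])
    r=np.c_[(uv[:,0]-c['cx'])/f,(uv[:,1]-c['cy'])/f,np.ones(len(uv))]@M[:3,:3].T; o=M[:3,3]
    return o+r*((z-o[2])/r[:,2])[:,None]
def blobs(mask,P,amin=40):
    k,l,s,c=cv2.connectedComponentsWithStats(mask.astype(np.uint8))
    for i in range(1,k):
        if s[i,4]>=amin: yield l==i,c[i],s[i,4]
def rect(xy):
    (x,y),(w,h),a=cv2.minAreaRect((xy*1000).astype(np.float32))
    if w<h: w,h,a=h,w,a+90
    return [round(float(t),1) for t in (x,y,w,h,(a+90)%180-90)]
E
python3 - <<'E'
from h import *
for n in('scene','side'):
    z=np.load(n+'0.npz'); p,d=z['p'],z['d']; P=pts(n,d); hsv=cv2.cvtColor(p,cv2.COLOR_RGB2HSV)
    H,S,V=[hsv[...,i].astype(int) for i in range(3)]; x,y,h=P[...,0],P[...,1],P[...,2]; ok=(d>0)&(x>.2)&(x<.95)&(y>-.7)&(y<.5)
    print(n,'bench z',np.median(h[ok&(H>60)&(H<90)&(S>80)]))
    def show(t,m,lo,hi,amin=40):
        for b,c,a in blobs(m&ok&(h>lo)&(h<hi),P,amin): print(t,c.round(),a,'z',np.median(h[b]).round(4),'rect',rect(P[b][:,:2]))
    show('white',(S<60)&(V>110),.018,.04)
    show('bamboo',(H>8)&(H<25)&(S>70),.010,.06)
    show('blue',(H>100)&(H<125)&(S>120),.047,.063,30)
    show('tall white',(S<50)&(V>110),.15,.26,20)
    show('kits',(H>3)&(H<25)&(S>60),.09,.2,20)
    show('dark',(V<70),.03,.045); show('jar',(S<50)&(V>110),.045,.065); show('glue',(S<60)&(V>90),.07,.14)
E
```

```text
scene bench z 0.0015601833875853455
white [123. 104.] 367 z 0.0338 rect [598.6, -645.4, 107.7, 69.4, 89.7]
white [104. 115.] 379 z 0.0335 rect [678.4, -643.5, 111.4, 70.5, -89.8]
white [ 84. 127.] 399 z 0.0341 rect [758.1, -646.0, 107.6, 68.6, 89.9]
white [216. 128.] 205 z 0.0288 rect [410.7, -350.2, 70.0, 51.7, -17.8]
white [186. 145.] 226 z 0.0291 rect [536.1, -355.8, 71.5, 50.2, 8.8]
white [245. 156.] 232 z 0.029 rect [414.3, -190.9, 69.2, 48.8, -8.4]
white [216. 178.] 244 z 0.0291 rect [540.6, -187.8, 68.6, 50.0, -4.4]
white [151. 176.] 41 z 0.0295 rect [696.2, -329.3, 33.2, 11.2, -3.0]
bamboo [180. 194.] 456 z 0.0482 rect [667.5, -211.2, 62.6, 62.5, 19.8]
bamboo [258. 246.] 355 z 0.0185 rect [594.6, 80.3, 59.6, 59.1, 6.4]
bamboo [188. 326.] 543 z 0.0491 rect [898.9, 140.3, 60.4, 58.9, 89.4]
bamboo [202. 356.] 60 z 0.047 rect [918.2, 223.1, 71.8, 33.4, -47.5]
bamboo [231. 375.] 68 z 0.0442 rect [891.2, 315.9, 54.5, 16.0, 10.9]
blue [136.  95.] 40 z 0.0551 rect [547.8, -633.8, 129.6, 4.5, 88.9]
blue [114. 128.] 250 z 0.055 rect [680.0, -555.2, 269.3, 32.6, -5.4]
blue [250. 239.] 6
[... 2510 characters left out ...]
0, 41.7, 19.0, -56.4]
kits [214. 243.] 114 z 0.1647 rect [578.1, 264.5, 91.1, 34.7, -62.4]
kits [117. 252.] 251 z 0.0942 rect [899.4, 284.8, 65.7, 61.9, -75.4]
kits [222. 262.] 165 z 0.1646 rect [532.4, 342.4, 92.4, 37.9, -62.2]
kits [232. 286.] 293 z 0.1629 rect [497.1, 400.0, 43.5, 43.3, -59.1]
dark [278. 258.] 132 z 0.0336 rect [408.2, 131.6, 65.0, 55.5, 81.2]
dark [307. 262.] 63 z 0.0372 rect [308.5, 144.5, 52.3, 22.2, -0.2]
dark [306. 272.] 50 z 0.037 rect [309.3, 188.2, 51.6, 18.8, -1.7]
jar [275. 301.] 165 z 0.0533 rect [382.5, 343.8, 46.5, 43.8, 88.1]
glue [230. 167.] 84 z 0.0871 rect [695.4, -335.9, 39.4, 32.5, 13.7]
glue [222. 310.] 118 z 0.106 rect [511.4, 451.2, 21.2, 11.9, -8.6]
```

Emit:
apply_moves --fingers '[1, 1, 1, 1, 1, 1, 1, 1]' --pt "30 50 0" --pt "60 100 0" --pt "90 160 0" --pt "120 215 0" --pt "145 270 0" --pt "168 325 0" --pt "168 325 0" --pt "168 325 0" --spin '[6, 12, 18, 24, 30, 36, 36, 36]' --squeeze 20

```text
time_s: 1.1
tool_pos: [0.4246, -0.2452, 0.2555]
tool_rot: [-2.717, -1.577, 0.002]
contact_force: [-0.6, -0.3, 1.1]
width: 0.0879
```

Emit:
apply_moves --fingers '[1, 1, 1, 1, 1, 1, 1, 1]' --pt "30 50 0" --pt "60 100 -10" --pt "90 160 -30" --pt "120 215 -60" --pt "145 270 -90" --pt "168 325 -106" --pt "169 325 -106" --pt "169 325 -106" --spin '[6, 12, 18, 24, 30, 36, 36, 36]'

```text
time_s: 2.1
tool_pos: [0.5942, 0.0792, 0.149]
tool_rot: [-2.098, -2.338, 0.002]
contact_force: [-0.8, -1.3, 0.6]
width: 0.0881
```

```bash
cat >> h.py <<'E'
def wpts(d,pos,rot):
    c,f=cal('wrist'); v,u=np.mgrid[:384,:512]; a,b=u-c['cx'],v-c['cy']; r=np.hypot(a,b)+1e-9; th=np.minimum(r/f,1.45)
    P=np.stack([np.tan(th)*a/r*d,np.tan(th)*b/r*d,d],-1); M=c['hand_eye']
    P=P@M[:3,:3].T+M[:3,3]; return P@R.from_rotvec(rot).as_matrix().T+pos
def wrist(tag):
    s=ctrl.observe(); p,d=ctrl.capture('wrist'); P=wpts(d,s['tool_pos'],s['tool_rot']); hsv=cv2.cvtColor(p,cv2.COLOR_RGB2HSV).astype(int)
    cv2.imwrite(f'pics/{tag}.png',p[:,:,::-1]); return s,p,d,P,hsv[...,0],hsv[...,1],hsv[...,2]
def yaw(s): 
    x=R.from_rotvec(s['tool_rot']).as_matrix()[:,0]; return np.degrees(np.arctan2(x[1],x[0]))
E
python3 - <<'E'
from h import *
s,p,d,P,H,S,V=wrist('w1'); print(s['tool_pos'].round(4),yaw(s)); h=P[...,2]
for b,c,a in blobs((d>0)&(H>8)&(H<25)&(S>70)&(h>.008)&(h<.03),P,200): print(c,a,np.median(h[b]),rect(P[b][:,:2]))
E
```

```text
[0.5942 0.0792 0.149 ] 96.18766215995622
[508.2541806   48.27759197] 299 0.012607409818307824 [870.7, 274.7, 59.5, 6.5, -78.2]
[506.725      106.06458333] 480 0.01655377450208058 [870.0, 207.7, 59.2, 8.8, -80.4]
[499.9023622  161.21574803] 635 0.01919906686580311 [870.2, 141.4, 58.8, 8.6, 86.6]
[256.35185185 184.12075089] 3942 0.0168548093301102 [594.9, 80.4, 58.7, 58.1, -85.1]
```

View pics/w1.png

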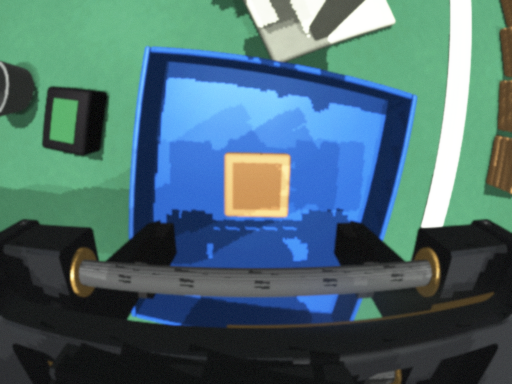

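The wrist view confirms the cover at pixel (257,185), z about 17 mm and aligned with the jaws. I'm descending to grasp it.

Emit:
apply_moves --fingers '[1, 1, 1, 1, 1, -1, -1, -1]' --pt "0 1 -50" --pt "0 1 -95" --pt "0 1 -118" --pt "0 1 -125" --pt "0 1 -125" --pt "0 1 -125" --pt "0 1 -125" --pt "0 1 -125" --spin '[0, 0, 0, 0, 0, 0, 0, 0]' --squeeze 20

```text
time_s: 3.15
tool_pos: [0.5944, 0.0814, 0.0254]
tool_rot: [2.096, 2.339, 0.001]
contact_force: [0.4, -0.3, 0.0]
width: 0.0603
```

Emit:
apply_moves --fingers '[-1, -1, -1, -1, -1, -1, -1, -1]' --pt "0 0 0" --pt "0 0 0" --pt "0 0 20" --pt "0 0 60" --pt "0 0 110" --pt "10 -40 130" --pt "25 -90 130" --pt "35 -140 130" --spin '[0, 0, 0, 0, 0, 2, 6, 10]'

```text
time_s: 4.15
tool_pos: [0.6297, -0.0601, 0.1564]
tool_rot: [1.88, 2.515, 0.002]
contact_force: [-0.2, 0.1, -0.5]
width: 0.0598
```

Emit:
apply_moves --fingers '[-1, -1, -1, -1, -1, -1, -1, -1]' --pt "15 -55 0" --pt "28 -110 0" --pt "38 -150 0" --pt "38 -150 -30" --pt "38 -150 -60" --pt "38 -150 -78" --pt "38 -150 -86" --pt "38 -150 -86" --spin '[1, 1, 1, 1, 1, 1, 1, 1]'

```text
time_s: 5.15
tool_pos: [0.6675, -0.2086, 0.0693]
tool_rot: [1.862, 2.53, 0.001]
contact_force: [0.5, 0.2, -0.1]
width: 0.0596
```

Emit:
apply_moves --fingers '[-1, 0.8, 0.8, 0.8, 0.8, 0.8, 0.8, 0.8]' --pt "0 0 -1" --pt "0 0 -1" --pt "0 0 -1" --pt "0 0 -1" --pt "0 0 20" --pt "0 0 50" --pt "-20 0 90" --pt "-65 0 110" --spin '[0, 0, 0, 0, 0, 0, -10, -20]'

```text
time_s: 6.15
tool_pos: [0.6046, -0.2078, 0.1825]
tool_rot: [2.275, 2.159, 0.009]
contact_force: [-0.2, -0.4, -0.1]
width: 0.0792
```

```bash
cat > chk.py <<'E'
from h import *
s=ctrl.observe(); print(s['tool_pos'].round(4),yaw(s).round(1))
for n in('scene','side'):
    p,d=ctrl.capture(n); cv2.imwrite(f'pics/{n}_l.png',cv2.resize(p[:,:,::-1],(800,600))); P=pts(n,d); hsv=cv2.cvtColor(p,cv2.COLOR_RGB2HSV).astype(int)
    H,S,V=hsv[...,0],hsv[...,1],hsv[...,2]; x,y,h=P[...,0],P[...,1],P[...,2]; ok=(d>0)&(x>.35)&(x<.8)&(y>-.45)&(y<.45)
    h=h+(.0016 if n=='side' else -.0016)
    def show(t,m,lo,hi,amin=40):
        for b,c,a in blobs(m&ok&(h>lo)&(h<hi),P,amin): print(n,t,c.round(),a,'z',np.median(h[b]).round(4),'rect',rect(P[b][:,:2]))
    show('bank',(S<60)&(V>100),.018,.042,60); show('bamboo',(H>8)&(H<25)&(S>70),.01,.08,60)
    show('kit',(S<50)&(V>110),.104,.125,15); show('hung',(S<50)&(V>110),.204,.218,25)
E
python3 chk.py
```

```text
[ 0.6046 -0.2078  0.1825] 87.0
scene bank [245. 156.] 227 z 0.0275 rect [414.5, -191.1, 71.3, 47.8, -11.3]
scene bank [216. 178.] 246 z 0.0273 rect [541.5, -188.3, 69.5, 49.1, -5.0]
scene bamboo [180. 193.] 497 z 0.058 rect [668.6, -210.3, 64.0, 62.1, -72.9]
scene kit [144. 158.] 23 z 0.1144 rect [695.4, -342.3, 14.4, 8.1, -21.3]
scene hung [305. 258.] 80 z 0.2117 rect [591.6, 243.7, 38.7, 12.5, -60.7]
scene hung [340. 268.] 82 z 0.2122 rect [545.3, 320.7, 39.5, 12.3, -62.6]
scene hung [376. 278.] 89 z 0.2121 rect [496.3, 396.5, 40.0, 12.6, -61.1]
side bank [267. 182.] 70 z 0.0266 rect [536.7, -355.3, 65.9, 50.0, 2.7]
side bank [294. 186.] 103 z 0.0264 rect [412.2, -348.0, 71.1, 52.6, -18.7]
side bank [257. 203.] 113 z 0.0271 rect [542.6, -182.7, 68.5, 49.2, -4.9]
side bank [289. 206.] 120 z 0.0265 rect [416.4, -188.9, 67.4, 48.4, -9.4]
side bamboo [229. 194.] 246 z 0.0544 rect [668.6, -208.6, 69.2, 58.2, -75.2]
side hung [212. 228.] 34 z 0.2121 rect [592.0, 247.1, 38.5, 10.3, -61.2]
side hung [220. 247.] 41 z 0.2128 rect [546.7, 322.7, 39.8, 10.0, -61.4]
side hung [230. 267.] 48 z 0.2133 rect [498.0, 398.4, 43.6, 10.3, -58.7]
```

Emit:
apply_moves --fingers '[0.8, 0.8, 0.8, 0.8, 0.8, 0.8, 0.8, 0.8]' --pt "-10 3 0" --pt "-20 6 0" --pt "-30 10 0" --pt "-40 13 0" --pt "-50 16 0" --pt "-60 20 -20" --pt "-63 22 -40" --pt "-63 22 -60" --spin '[-10, -20, -30, -41, -51, -62, -72, -82]'

```text
time_s: 7.25
tool_pos: [0.5403, -0.186, 0.1189]
tool_rot: [-3.138, -0.14, -0.003]
contact_force: [-0.1, 0.2, 0.5]
width: 0.0796
```

Emit:
apply_moves --fingers '[0.8, 0.8, 0.8, 0.8, 0.8, -1, -1, -1]' --pt "0 0 0" --pt "0 0 -10" --pt "0 0 -50" --pt "0 0 -90" --pt "0 0 -101" --pt "0 0 -101" --pt "0 0 -101" --pt "0 0 -101" --spin '[-10, -10, -10, -10, -10, -10, -10, -10]' --squeeze 40

```text
time_s: 8.25
tool_pos: [0.5396, -0.1868, 0.0182]
tool_rot: [-3.139, 0.128, -0.002]
contact_force: [0.4, 0.6, -0.4]
width: 0.0513
```

Emit:
apply_moves --fingers '[-1, -1, -1, -1, -1, -1, -1, -1]' --pt "0 0 0" --pt "0 0 0" --pt "0 0 15" --pt "0 0 50" --pt "0 10 90" --pt "2 60 100" --pt "4 115 100" --pt "5 160 100" --spin '[0, 0, 0, 0, 0, 1, 2, 2]'

```text
time_s: 9.25
tool_pos: [0.5437, -0.0238, 0.1185]
tool_rot: [-3.139, 0.072, 0.0]
contact_force: [-0.4, -0.0, -3.1]
width: 0.0461
```

Emit:
apply_moves --fingers '[-1, -1, -1, -1, -1, -1, -1, -1]' --pt "1 24 0" --pt "1 24 0" --pt "1 24 -40" --pt "1 24 -75" --pt "1 24 -88" --pt "1 24 -94" --pt "1 24 -94" --pt "1 24 -94" --spin '[0, 0, 0, 0, 0, 0, 0, 0]'

```text
time_s: 10.25
tool_pos: [0.5458, -0.0028, 0.0248]
tool_rot: [3.141, -0.075, 0.003]
contact_force: [-0.1, -0.9, -1.7]
width: 0.0459
```

Emit:
apply_moves --fingers '[-1, 0.36, 0.36, 0.36, 0.36, 0.36, 0.36, 0.6]' --pt "0 0 -1" --pt "0 0 -1" --pt "0 0 -1" --pt "0 0 -1" --pt "0 0 40" --pt "0 0 90" --pt "-20 -30 95" --pt "-55 -80 95" --spin '[0, 0, 0, 0, 0, 0, -2, -7]'

```text
time_s: 11.25
tool_pos: [0.492, -0.0818, 0.1199]
tool_rot: [-3.13, 0.263, -0.008]
contact_force: [-0.8, -1.8, 0.5]
width: 0.0679
```

Emit:
apply_moves --fingers '[0.8, 0.8, 0.8, 0.8, 0.8, 0.8, 0.8, 0.8]' --pt "-35 -50 0" --pt "-75 -107 0" --pt "-75 -107 0" --pt "-75 -107 -40" --pt "-75 -107 -40" --pt "-75 -107 -40" --pt "-75 -107 -40" --pt "-75 -107 -40" --spin '[0, 0, 0, 0, 0, 0, 0, 0]'

```text
time_s: 12.25
tool_pos: [0.4156, -0.1896, 0.0796]
tool_rot: [3.13, -0.265, 0.002]
contact_force: [0.4, -0.0, 0.3]
width: 0.079
```

```bash
python3 chk.py
```

```text
[ 0.4156 -0.1896  0.0796] -9.7
scene bank [216. 128.] 172 z 0.0275 rect [410.6, -350.4, 69.6, 51.3, -25.2]
scene bank [186. 145.] 226 z 0.0272 rect [536.1, -358.7, 70.4, 49.4, 5.2]
scene bank [252. 217.] 288 z 0.0323 rect [547.5, -1.7, 69.6, 47.0, -3.5]
scene bamboo [180. 193.] 486 z 0.0581 rect [669.0, -209.7, 62.5, 60.3, -72.8]
scene kit [144. 157.] 24 z 0.1127 rect [695.4, -343.0, 13.6, 11.2, 0.2]
scene hung [304. 258.] 78 z 0.212 rect [591.5, 243.6, 38.8, 12.3, -59.3]
scene hung [340. 268.] 82 z 0.2118 rect [545.0, 320.4, 39.4, 12.8, -61.1]
scene hung [376. 278.] 90 z 0.2114 rect [497.0, 396.7, 39.7, 12.2, -61.0]
side bank [266. 182.] 104 z 0.0268 rect [538.2, -356.7, 67.5, 54.7, 8.5]
side bank [246. 229.] 165 z 0.0317 rect [548.8, 1.6, 68.7, 49.6, -3.6]
side bamboo [229. 194.] 247 z 0.0527 rect [678.6, -246.3, 146.9, 57.9, -74.9]
side kit [230. 162.] 16 z 0.1168 rect [697.6, -340.0, 19.2, 12.8, 70.1]
side hung [212. 228.] 33 z 0.2123 rect [592.5, 246.4, 41.3, 10.5, -60.5]
side hung [220. 247.] 40 z 0.2127 rect [546.7, 322.6, 42.0, 10.1, -61.6]
side hung [230. 268.] 47 z 0.2137 rect [498.5, 397.6, 41.5, 9.5, -60.1]
```

Emit:
apply_moves --fingers '[0.8, 0.8, 0.8, -1, -1, -1, -1, -1]' --pt "0 0 -40" --pt "0 0 -60" --pt "0 0 -60" --pt "0 0 -60" --pt "0 0 -60" --pt "0 0 -60" --pt "0 0 -60" --pt "0 0 -60" --spin '[0, 0, 0, 0, 0, 0, 0, 0]'

```text
time_s: 13.35
tool_pos: [0.4181, -0.1916, 0.0213]
tool_rot: [-3.128, 0.271, 0.01]
contact_force: [-1.0, -1.1, 0.5]
width: 0.0459
```

Emit:
apply_moves --fingers '[-1, -1, -1, -1, -1, -1, -1, -1]' --pt "0 0 10" --pt "0 0 40" --pt "0 0 90" --pt "40 30 100" --pt "85 65 100" --pt "130 100 100" --pt "170 135 100" --pt "200 160 100" --spin '[0, 0, 0, 1, 3, 5, 7, 7]'

```text
time_s: 14.35
tool_pos: [0.619, -0.0287, 0.1209]
tool_rot: [-3.137, 0.074, 0.011]
contact_force: [0.0, 0.3, -1.8]
width: 0.0457
```

Emit:
apply_moves --fingers '[-1, -1, -1, -1, -1, -1, -1, -1]' --pt "31 22 0" --pt "31 22 0" --pt "31 22 -40" --pt "31 22 -75" --pt "31 22 -88" --pt "31 22 -94" --pt "31 22 -94" --pt "31 22 -94" --spin '[0, 0, 0, 0, 0, 0, 0, 0]'

```text
time_s: 15.35
tool_pos: [0.65, -0.0091, 0.0285]
tool_rot: [-3.139, 0.075, 0.006]
contact_force: [0.5, -0.3, -2.0]
width: 0.0459
```

Emit:
apply_moves --fingers '[-1, -1, 0.36, 0.36, 0.36, 0.36, 0.36, 0.6]' --pt "0 0 -2" --pt "0 0 -2" --pt "0 0 -2" --pt "0 0 -2" --pt "0 0 15" --pt "0 0 60" --pt "-20 -20 95" --pt "-60 -70 105" --spin '[0, 0, 0, 0, 0, 0, 2, 5]'

```text
time_s: 16.35
tool_pos: [0.5934, -0.0743, 0.1359]
tool_rot: [-3.137, -0.072, -0.004]
contact_force: [0.5, -0.3, -1.0]
width: 0.0677
```

Emit:
apply_moves --fingers '[0.8, 0.8, 0.8, 0.8, 0.8, 0.8, 0.8, 0.8]' --pt "-20 -58 0" --pt "-40 -116 0" --pt "-53 -175 0" --pt "-53 -234 0" --pt "-53 -278 -20" --pt "-53 -278 -40" --pt "-53 -278 -50" --pt "-53 -278 -50" --spin '[1, 2, 4, 4, 4, 4, 4, 4]'

```text
time_s: 17.35
tool_pos: [0.5379, -0.353, 0.0818]
tool_rot: [-3.133, -0.178, 0.01]
contact_force: [0.3, 1.1, -1.0]
width: 0.0793
```

```bash
python3 chk.py | grep -v hung
```

```text
[ 0.5379 -0.353   0.0818] 6.5
scene bank [218. 127.] 173 z 0.0275 rect [407.0, -349.6, 62.9, 52.1, -24.2]
scene bank [252. 217.] 285 z 0.0322 rect [548.2, -0.8, 68.6, 45.1, -5.0]
scene bank [226. 234.] 314 z 0.032 rect [646.3, -8.1, 69.8, 48.0, -3.3]
scene bamboo [180. 193.] 494 z 0.0579 rect [667.7, -209.4, 63.2, 61.1, -72.3]
scene kit [144. 157.] 25 z 0.1123 rect [697.0, -344.5, 12.8, 10.8, -41.4]
side bank [294. 186.] 89 z 0.0269 rect [412.5, -345.4, 69.7, 49.5, -23.0]
side bank [221. 225.] 139 z 0.0321 rect [646.5, -4.6, 68.5, 49.1, -0.7]
side bank [246. 229.] 163 z 0.032 rect [548.1, -1.0, 70.2, 52.1, -7.0]
side bamboo [229. 194.] 247 z 0.0532 rect [668.3, -207.2, 68.2, 58.3, -75.8]
```

Emit:
apply_moves --fingers '[0.8, 0.8, 0.8, -1, -1, -1, -1, -1]' --pt "0 -4 -40" --pt "0 -4 -62" --pt "0 -4 -62" --pt "0 -4 -62" --pt "0 -4 -62" --pt "0 -4 -62" --pt "0 -4 -62" --pt "0 -4 -62" --spin '[0, 0, 0, 0, 0, 0, 0, 0]'

```text
time_s: 18.45
tool_pos: [0.5377, -0.3596, 0.0201]
tool_rot: [-3.136, -0.172, 0.009]
contact_force: [-0.5, 0.1, 1.3]
width: 0.0459
```

Emit:
apply_moves --fingers '[-1, -1, -1, -1, -1, -1, -1, -1]' --pt "0 0 10" --pt "0 0 40" --pt "0 0 90" --pt "0 40 105" --pt "0 95 105" --pt "5 150 105" --pt "10 205 105" --pt "13 245 105" --spin '[0, 0, 0, -2, -5, -7, -10, -10]'

```text
time_s: 19.45
tool_pos: [0.5507, -0.1112, 0.1255]
tool_rot: [-3.137, 0.098, 0.009]
contact_force: [0.5, 0.2, -3.0]
width: 0.0456
```

Emit:
apply_moves --fingers '[-1, -1, -1, -1, -1, -1, -1, -1]' --pt "0 50 0" --pt "0 100 0" --pt "0 150 0" --pt "0 191 0" --pt "0 191 0" --pt "0 191 -40" --pt "0 191 -80" --pt "0 191 -90" --spin '[0, 0, 0, 0, 0, 0, 0, 0]'

```text
time_s: 20.45
tool_pos: [0.5491, 0.0749, 0.0331]
tool_rot: [3.139, -0.103, -0.016]
contact_force: [-0.8, -0.0, -2.0]
width: 0.046
```

Emit:
apply_moves --fingers '[-1, -1, -1, -1, 0.36, 0.36, 0.36, 0.36]' --pt "1 3 -4" --pt "1 3 -8" --pt "1 3 -8" --pt "1 3 -8" --pt "1 3 -8" --pt "1 3 -8" --pt "1 3 20" --pt "1 3 70" --spin '[0, 0, 0, 0, 0, 0, 0, 0]'

```text
time_s: 21.45
tool_pos: [0.5506, 0.0793, 0.1047]
tool_rot: [-3.139, 0.101, 0.014]
contact_force: [0.9, -0.4, 0.1]
width: 0.0598
```

Emit:
apply_moves --fingers '[0.4, 0.6, 0.8, 0.8, 0.8, 0.8, 0.8, 0.8]' --pt "0 0 20" --pt "-20 -50 20" --pt "-40 -105 20" --pt "-60 -160 20" --pt "-80 -215 20" --pt "-100 -270 20" --pt "-120 -325 20" --pt "-125 -350 20" --spin '[0, -3, -6, -9, -12, -15, -18, -18]'

```text
time_s: 22.45
tool_pos: [0.4241, -0.2744, 0.1249]
tool_rot: [-3.083, 0.601, 0.011]
contact_force: [1.0, 0.6, 0.7]
width: 0.0792
```

Emit:
apply_moves --fingers '[0.8, 0.8, 0.8, 0.8, 0.8, 0.8, 0.8, 0.8]' --pt "-14 -50 0" --pt "-14 -75 0" --pt "-14 -75 -20" --pt "-14 -75 -35" --pt "-14 -75 -35" --pt "-14 -75 -35" --pt "-14 -75 -35" --pt "-14 -75 -35" --spin '[0, 0, 0, 0, 0, 0, 0, 0]'

```text
time_s: 23.45
tool_pos: [0.4129, -0.3455, 0.0903]
tool_rot: [-3.083, 0.591, 0.008]
contact_force: [0.1, -0.4, 0.1]
width: 0.0796
```

```bash
python3 chk.py | grep -v hung; python3 - <<'E'
from h import *
s,p,d,P,H,S,V=wrist('w2'); print(s['tool_pos'].round(4),yaw(s)); h=P[...,2]
for b,c,a in blobs((d>0)&(S<60)&(V>100)&(h>.018)&(h<.038),P,200): print(c,a,np.median(h[b]),rect(P[b][:,:2]))
E
```

```text
[ 0.4129 -0.3455  0.0903] -21.7
scene bank [252. 217.] 286 z 0.0322 rect [547.4, -1.9, 68.8, 47.1, -4.1]
scene bank [226. 234.] 307 z 0.0325 rect [646.0, -8.1, 69.5, 46.5, -3.6]
scene bank [269. 236.] 309 z 0.0324 rect [552.0, 80.6, 68.3, 47.5, -4.6]
scene bamboo [180. 193.] 490 z 0.0581 rect [668.5, -210.1, 62.3, 62.2, -74.1]
scene kit [144. 157.] 24 z 0.1147 rect [695.2, -343.9, 11.5, 11.1, 37.1]
side bank [221. 225.] 140 z 0.032 rect [646.6, -5.8, 69.4, 46.6, -1.8]
side bank [246. 229.] 166 z 0.0317 rect [548.2, 0.3, 70.4, 48.4, -2.6]
side bank [239. 243.] 183 z 0.0316 rect [551.7, 82.3, 68.3, 50.0, -4.7]
side bamboo [229. 194.] 247 z 0.0541 rect [667.9, -206.3, 68.0, 58.1, -75.2]
[ 0.4127 -0.3456  0.0901] -21.704573025356108
[358.69314079  76.33935018] 277 0.02752554167823293 [470.3, -443.5, 15.5, 12.9, 56.4]
[262.30556094 204.43363689] 5161 0.02759605508457781 [411.3, -350.5, 69.3, 45.8, -20.9]
```

Emit:
apply_moves --fingers '[0.8, 0.8, 0.8, 0.8, -1, -1, -1, -1]' --pt "-1 -4 -40" --pt "-1 -4 -65" --pt "-1 -4 -70" --pt "-1 -4 -70" --pt "-1 -4 -70" --pt "-1 -4 -70" --pt "-1 -4 -70" --pt "-1 -4 -70" --spin '[1, 1, 1, 1, 1, 1, 1, 1]'

```text
time_s: 24.6
tool_pos: [0.4116, -0.3499, 0.0202]
tool_rot: [-3.088, 0.565, 0.008]
contact_force: [-0.9, -0.7, 3.3]
width: 0.0456
```

Emit:
apply_moves --fingers '[-1, -1, -1, -1, -1, -1, -1, -1]' --pt "0 0 0" --pt "0 0 30" --pt "0 0 80" --pt "20 40 105" --pt "45 85 105" --pt "70 130 105" --pt "95 175 105" --pt "110 205 105" --spin '[0, 0, 0, 3, 6, 9, 12, 15]'

```text
time_s: 25.6
tool_pos: [0.5225, -0.1412, 0.1246]
tool_rot: [-3.134, 0.149, 0.009]
contact_force: [0.7, -1.0, -3.3]
width: 0.0457
```

Emit:
apply_moves --fingers '[-1, -1, -1, -1, -1, -1, -1, -1]' --pt "25 45 0" --pt "50 90 0" --pt "75 135 0" --pt "100 180 0" --pt "129 219 0" --pt "129 219 0" --pt "129 219 0" --pt "129 219 -30" --spin '[3, 3, 3, 3, 3, 3, 3, 3]'

```text
time_s: 26.6
tool_pos: [0.6517, 0.0729, 0.0961]
tool_rot: [-3.139, 0.077, 0.004]
contact_force: [0.2, -0.6, -3.9]
width: 0.0456
```

Emit:
apply_moves --fingers '[-1, -1, -1, -1, -1, 0.36, 0.36, 0.36]' --pt "-1 1 -40" --pt "-1 1 -62" --pt "-1 1 -69" --pt "-1 1 -69" --pt "-1 1 -69" --pt "-1 1 -69" --pt "-1 1 -69" --pt "-1 1 -69" --spin '[0, 0, 0, 0, 0, 0, 0, 0]'

```text
time_s: 27.6
tool_pos: [0.6499, 0.0757, 0.0263]
tool_rot: [-3.139, 0.074, 0.008]
contact_force: [0.6, -1.0, -0.3]
width: 0.0599
```

Emit:
apply_moves --fingers '[0.36, 0.36, 0.36, 0.36, 0.36, 0.36, 0.36, 0.36]' --pt "0 0 20" --pt "0 0 70" --pt "0 0 130" --pt "-20 0 190" --pt "-30 0 240" --pt "-40 40 260" --pt "-58 90 260" --pt "-58 90 260" --spin '[0, 0, 0, 5, 12, 20, 30, 33]'

```text
time_s: 28.6
tool_pos: [0.5891, 0.1716, 0.2888]
tool_rot: [-3.024, -0.838, 0.005]
contact_force: [-0.2, -0.6, -0.5]
width: 0.0599
```

```bash
python3 chk.py; python3 - <<'E'
from h import *
s,p,d,P,H,S,V=wrist('w3'); print(s['tool_pos'].round(4),yaw(s)); h=P[...,2]
for b,c,a in blobs((d>0)&(S<60)&(V>100)&(h>.204)&(h<.222),P,60): print(c,a,np.median(h[b]),rect(P[b][:,:2]))
E
```

```text
[0.5891 0.1716 0.2888] 31.0
scene bank [250. 219.] 186 z 0.0319 rect [552.4, -1.8, 60.5, 45.5, -7.9]
scene bank [226. 234.] 281 z 0.0323 rect [646.3, -7.8, 68.4, 46.4, -1.8]
scene bank [270. 235.] 259 z 0.0326 rect [552.0, 80.2, 69.8, 45.3, -4.5]
scene bank [244. 255.] 328 z 0.0327 rect [650.2, 76.5, 68.5, 47.9, -5.3]
scene bamboo [180. 193.] 493 z 0.0574 rect [667.9, -209.7, 61.5, 60.9, 16.9]
scene kit [144. 157.] 27 z 0.1126 rect [695.7, -343.6, 14.7, 9.8, -37.1]
scene hung [304. 258.] 80 z 0.2119 rect [591.3, 243.5, 38.8, 12.8, -61.8]
scene hung [340. 268.] 85 z 0.2118 rect [545.4, 320.9, 39.6, 12.6, -63.5]
scene hung [376. 278.] 88 z 0.2116 rect [496.7, 396.5, 39.9, 12.3, -58.7]
side bank [221. 224.] 94 z 0.0327 rect [648.0, -7.7, 67.4, 47.8, -1.5]
side bank [246. 230.] 165 z 0.0319 rect [548.0, -0.6, 69.9, 51.9, -1.8]
side bank [244. 243.] 99 z 0.0319 rect [541.9, 83.1, 49.2, 47.3, 86.2]
side bamboo [232. 198.] 98 z 0.0332 rect [653.2, -188.1, 38.0, 16.7, 19.7]
side hung [212. 228.] 35 z 0.2125 rect [593.2, 245.8, 39.6, 10.3, -58.0]
side hung [220. 247.] 44 z 0.2126 rect [546.1, 323.7, 40.7, 10.1, -62.1]
side hung [230. 268.] 50 z 0.2128 rect [497.9, 398.4, 40.2, 10.0, -59.7]
[0.5911 0.1665 0.2873] 30.42340334468862
[209.25132743 108.1539823 ] 565 0.2195450796380025 [634.5, 228.4, 16.2, 16.2, 28.4]
[163.88861386 149.9740099 ] 808 0.21266567862017352 [592.2, 244.2, 40.3, 10.6, -60.1]
[ 63.2265625 155.8828125] 512 0.21264026561040564 [545.6, 321.1, 41.1, 10.6, -62.9]
[  3.95283019 163.73584906] 106 0.21257361573880687 [502.4, 387.9, 20.8, 10.3, -57.9]
```

View pics/w3.png

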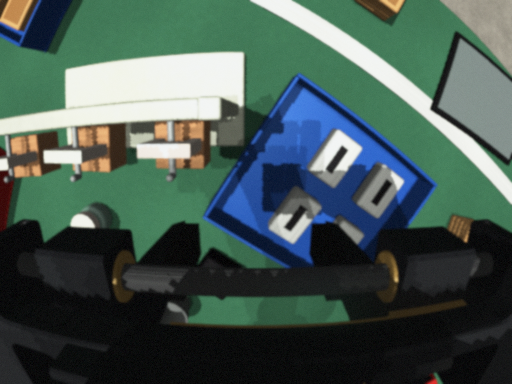

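View pics/scene_l.png

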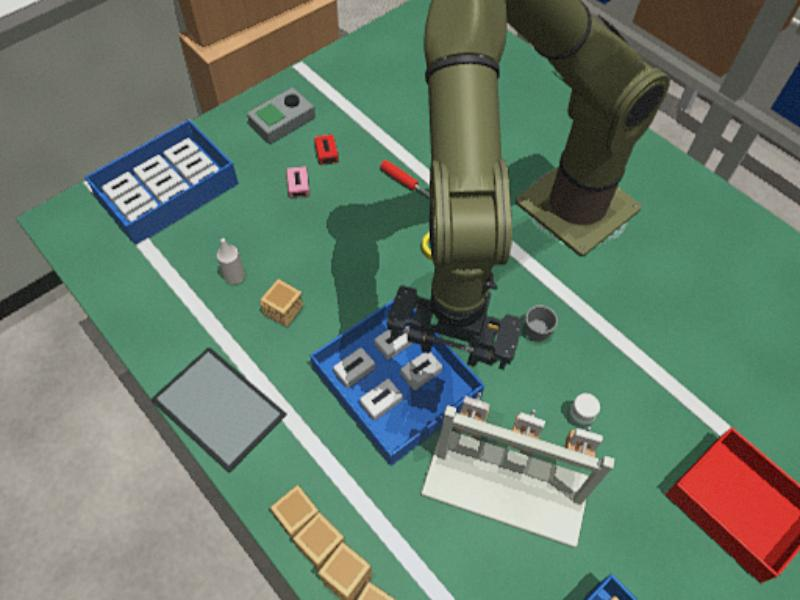

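All four banks now lie flat in the tote (scene pixels 397,342 / 421,369 / 354,366 / 381,398). Three kit strips show in the wrist view at (164,150), (63,156) and (4,164). I'm going above kit 1 next, with the jaws along the row.

Emit:
apply_moves --fingers '[0.36, 0.36, 0.36, 0.36, 0.36, 0.36, 0.36, 0.36]' --pt "-1 40 0" --pt "-1 77 0" --pt "-1 77 0" --pt "-1 77 -10" --pt "-1 77 -20" --pt "-1 77 -20" --pt "-1 77 -20" --pt "-1 77 -20" --spin '[0, 0, 0, 0, 0, 0, 0, 0]' --squeeze 15

```text
time_s: 29.75
tool_pos: [0.5908, 0.2425, 0.2662]
tool_rot: [-3.032, -0.82, 0.009]
contact_force: [0.5, -0.0, 0.5]
width: 0.0603
```

```bash
cat > wk.py <<'E'
from h import *
s,p,d,P,H,S,V=wrist('wk'); print(s['tool_pos'].round(4),yaw(s).round(1),s['contact_force'].round(1)); h=P[...,2]
for b,c,a in blobs((d>0)&(S<60)&(V>100)&(h>.204)&(h<.222),P,60): print(c.round(),a,np.median(h[b]).round(4),rect(P[b][:,:2]))
E
python3 wk.py
```

```text
[0.5908 0.2425 0.2662] 30.3 [ 0.5 -0.   0.5]
[312. 170.] 652 0.2195 [635.1, 228.7, 16.0, 15.8, -60.1]
[127. 212.] 761 0.2126 [545.6, 321.1, 40.6, 10.5, -63.3]
[ 35. 213.] 432 0.2126 [496.9, 397.2, 40.8, 11.2, -58.0]
```

Emit:
apply_moves --fingers '[0.36, 0.36, 0.36, 0.36, 0.36, -1, -1, -1]' --pt "0 1 -20" --pt "0 1 -40" --pt "0 1 -55" --pt "0 1 -60" --pt "0 1 -60" --pt "0 1 -60" --pt "0 1 -60" --pt "0 1 -60" --spin '[0, 0, 0, 0, 0, 0, 0, 0]'

```text
time_s: 30.8
tool_pos: [0.5909, 0.2437, 0.2064]
tool_rot: [-3.032, -0.821, 0.008]
contact_force: [0.3, -0.4, 2.0]
width: 0.0398
```

Emit:
apply_moves --fingers '[-1, -1, -1, -1, -1, -1, -1, -1]' --pt "0 0 0" --pt "0 0 3" --pt "0 0 8" --pt "0 0 14" --pt "0 0 15" --pt "0 0 15" --pt "0 0 15" --pt "0 0 15" --spin '[0, 0, 0, 0, 0, 0, 0, 0]'

```text
time_s: 31.8
tool_pos: [0.5904, 0.2434, 0.2208]
tool_rot: [3.032, 0.821, -0.011]
contact_force: [-0.7, -1.0, -0.0]
width: 0.0396
```

```bash
python3 wk.py; python3 chk.py | grep hung
```

```text
[0.5904 0.2434 0.2208] 30.3 [-0.7 -1.  -0. ]
[331. 189.] 1043 0.2195 [635.0, 228.9, 16.3, 15.5, -59.3]
[ 75. 233.] 196 0.2126 [540.0, 333.0, 15.0, 9.4, -58.6]
scene hung [345. 270.] 32 z 0.2118 rect [540.3, 331.0, 17.0, 10.8, -59.0]
scene hung [376. 278.] 90 z 0.2117 rect [496.6, 396.8, 40.9, 12.2, -59.1]
side hung [220. 247.] 42 z 0.2131 rect [546.6, 322.8, 39.7, 10.1, -61.7]
side hung [230. 268.] 51 z 0.2126 rect [498.4, 397.7, 42.0, 10.4, -60.6]
```

View pics/wk.png

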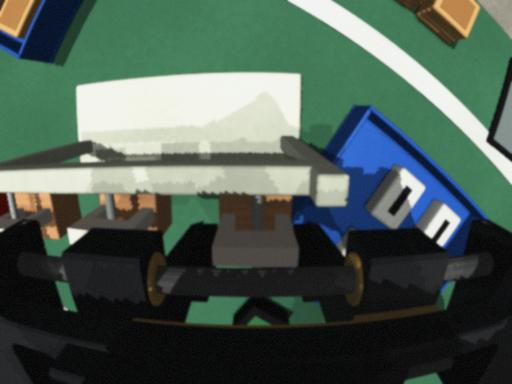

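Emit:
apply_moves --fingers '[-1, -1, -1, -1, -1, -1, -1, -1]' --pt "-9 -5 0" --pt "-20 -11 0" --pt "-31 -18 0" --pt "-42 -24 0" --pt "-52 -30 0" --pt "-60 -35 5" --pt "-60 -45 10" --pt "-58 -70 10" --spin '[0, 0, 0, 0, 0, 0, 0, -5]'

```text
time_s: 32.95
tool_pos: [0.5331, 0.1744, 0.2319]
tool_rot: [-3.063, -0.687, 0.006]
contact_force: [0.0, -0.7, -0.5]
width: 0.0395
```

Emit:
apply_moves --fingers '[-1, -1, -1, -1, -1, -1, -1, -1]' --pt "2 -20 0" --pt "4 -55 0" --pt "7 -95 0" --pt "10 -130 0" --pt "14 -160 0" --pt "17 -174 -20" --pt "17 -174 -50" --pt "17 -174 -70" --spin '[-6, -12, -18, -24, -28, -28, -28, -28]'

```text
time_s: 33.95
tool_pos: [0.5489, -0.0002, 0.1587]
tool_rot: [-3.138, 0.071, 0.012]
contact_force: [0.7, -0.2, -0.4]
width: 0.0399
```

```bash
python3 wk.py; python3 chk.py | grep -v bamb
```

```text
[ 5.489e-01 -2.000e-04  1.587e-01] -2.6 [ 0.7 -0.2 -0.4]
[ 5.476e-01 -2.000e-04  1.566e-01] -2.6
scene bank [226. 234.] 310 z 0.0323 rect [646.4, -8.1, 70.0, 47.6, -3.7]
scene bank [270. 236.] 305 z 0.0325 rect [551.4, 80.4, 68.7, 46.4, -4.1]
scene bank [244. 254.] 325 z 0.0324 rect [649.5, 76.6, 69.6, 46.0, -2.8]
scene kit [144. 158.] 23 z 0.1084 rect [695.5, -342.9, 14.3, 11.4, -46.3]
scene hung [340. 268.] 82 z 0.2126 rect [545.2, 320.7, 39.6, 10.7, -63.4]
scene hung [376. 278.] 89 z 0.2115 rect [496.8, 396.6, 39.9, 12.2, -59.5]
side bank [220. 225.] 162 z 0.0318 rect [646.8, -6.3, 67.0, 49.7, 0.8]
side bank [215. 239.] 117 z 0.0321 rect [644.2, 80.2, 58.3, 48.6, 6.9]
side bank [239. 243.] 187 z 0.0318 rect [551.6, 81.7, 67.8, 50.6, -4.8]
side hung [220. 247.] 41 z 0.2131 rect [546.8, 322.4, 40.7, 10.4, -60.7]
side hung [230. 268.] 48 z 0.2132 rect [498.1, 398.1, 41.5, 10.3, -59.0]
```

View pics/side_l.png

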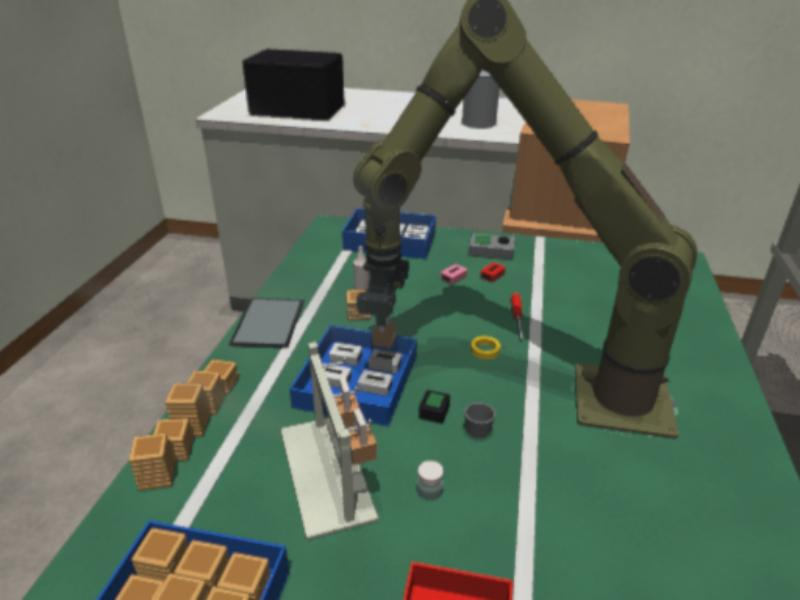

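The side view shows kit 1 held upright over bank 1, with its carton at (384,335). I'm lowering it.

Emit:
apply_moves --fingers '[-1, -1, -1, -1, -1, -1, -1, -1]' --pt "0 0 -15" --pt "0 0 -27" --pt "0 0 -35" --pt "0 0 -39" --pt "0 0 -42" --pt "0 0 -43" --pt "0 0 -43" --pt "0 0 -43" --spin '[0, 0, 0, 0, 0, 0, 0, 0]'

```text
time_s: 35.1
tool_pos: [0.5497, -0.0005, 0.1181]
tool_rot: [-3.139, 0.074, 0.009]
contact_force: [-0.1, 0.2, -0.5]
width: 0.0396
```

```bash
python3 - <<'E'
from h import *
s=ctrl.observe(); print(s['tool_pos'],s['contact_force'])
p,d=ctrl.capture('side'); cv2.imwrite('pics/k1.png',cv2.resize(p[180:280,180:313,::-1],(798,600),interpolation=cv2.INTER_CUBIC))
E
```

```text
[ 5.49704767e-01 -4.78570263e-04  1.18069183e-01] [-0.14591674  0.24828382 -0.47741759]
```

View pics/k1.png

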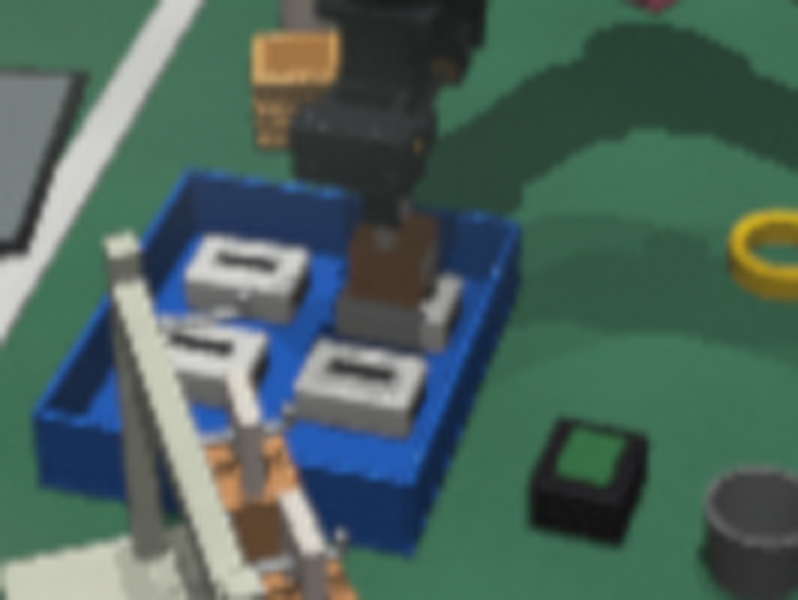

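The crop shows the kit over its bank, still a few mm up. I'm lowering it gently to contact.

Emit:
apply_moves --fingers '[-1, -1, -1, -1, -1, -1, -1, -1]' --pt "0 0 -1" --pt "0 0 -2" --pt "0 0 -3" --pt "0 0 -4" --pt "0 0 -4" --pt "0 0 -4" --pt "0 0 -4" --pt "0 0 -4" --spin '[0, 0, 0, 0, 0, 0, 0, 0]'

```text
time_s: 36.15
tool_pos: [0.5496, -0.0005, 0.1139]
tool_rot: [-3.139, 0.074, 0.009]
contact_force: [0.4, -0.1, -0.0]
width: 0.0398
```

Emit:
apply_moves --fingers '[-1, -1, -1, -1, -1, -1, -1, -1]' --pt "0 0 0" --pt "0 0 -1" --pt "0 0 -1" --pt "0 0 -1" --pt "0 0 -1" --pt "0 0 -1" --pt "0 0 -1" --pt "0 0 -1" --spin '[0, 0, 0, 0, 0, 0, 0, 0]'

```text
time_s: 37.15
tool_pos: [0.5496, -0.0005, 0.1129]
tool_rot: [-3.139, 0.074, 0.009]
contact_force: [0.3, 0.4, -0.3]
width: 0.0398
```

Emit:
apply_moves --fingers '[-1, 0.2, 0.2, 0.2, 0.2, 0.2, 0.2, 0.2]' --pt "0 0 -0.5" --pt "0 0 -0.5" --pt "0 0 -0.5" --pt "0 0 5" --pt "0 0 25" --pt "0 0 60" --pt "0 0 110" --pt "0 10 165" --spin '[0, 0, 0, 0, 0, 0, 0, 5]'

```text
time_s: 38.15
tool_pos: [0.5491, 0.0086, 0.2793]
tool_rot: [-3.14, -0.064, 0.012]
contact_force: [1.7, 0.8, -0.1]
width: 0.0529
```

Emit:
apply_moves --fingers '[0.36, 0.36, 0.36, 0.36, 0.36, 0.36, 0.36, 0.36]' --pt "0 40 5" --pt "-1 85 5" --pt "-2 130 5" --pt "-3 180 5" --pt "-4 220 5" --pt "-5 240 5" --pt "-5 240 5" --pt "-5 240 5" --spin '[5, 10, 15, 20, 26, 26, 26, 26]'

```text
time_s: 39.15
tool_pos: [0.5449, 0.248, 0.2828]
tool_rot: [3.045, 0.765, -0.01]
contact_force: [0.2, -0.9, 0.4]
width: 0.06
```

```bash
python3 wk.py; python3 chk.py | grep -v bamb
```

```text
[0.5449 0.248  0.2828] 28.2 [ 0.2 -0.9  0.4]
[345. 108.] 549 0.2195 [634.7, 229.2, 16.5, 15.4, -58.6]
[ 22. 133.] 250 0.2197 [509.9, 444.6, 17.2, 16.3, -57.7]
[165. 157.] 853 0.2126 [545.6, 321.3, 41.0, 10.6, -62.8]
[ 64. 170.] 520 0.2127 [497.2, 396.9, 40.8, 10.3, -59.2]
[0.545  0.2477 0.2828] 28.2
scene bank [226. 234.] 311 z 0.032 rect [645.9, -7.6, 69.3, 47.3, -1.4]
scene bank [269. 235.] 279 z 0.0324 rect [552.1, 80.1, 69.1, 45.8, -4.3]
scene bank [244. 255.] 332 z 0.0323 rect [650.3, 76.6, 69.4, 46.1, -3.8]
scene kit [144. 157.] 23 z 0.1127 rect [695.8, -342.4, 15.5, 8.0, -15.6]
scene kit [253. 203.] 48 z 0.1176 rect [549.0, -0.9, 41.6, 11.5, 85.3]
scene hung [340. 268.] 83 z 0.2123 rect [545.1, 320.6, 39.4, 12.8, -60.6]
scene hung [376. 278.] 86 z 0.2119 rect [496.8, 396.7, 39.9, 12.0, -58.9]
side bank [220. 225.] 157 z 0.0318 rect [646.0, -6.8, 68.2, 51.5, -4.2]
side bank [215. 239.] 121 z 0.0321 rect [646.0, 78.6, 57.1, 52.7, 2.0]
side bank [240. 243.] 127 z 0.0326 rect [552.3, 81.5, 67.8, 49.8, -4.6]
side hung [220. 247.] 43 z 0.2129 rect [546.0, 322.3, 43.0, 10.5, -62.8]
side hung [230. 268.] 55 z 0.2133 rect [497.8, 398.0, 41.8, 9.9, -58.4]
```

Kit 1 stands on its bank, with its strip top at about 118 mm. Kit 2 is next.

Emit:
apply_moves --fingers '[0.36, 0.36, 0.36, 0.36, 0.36, 0.36, 0.36, 0.36]' --pt "-1 40 0" --pt "-1 73 0" --pt "-1 73 0" --pt "-1 73 -20" --pt "-1 73 -45" --pt "-1 73 -66" --pt "-1 73 -76" --pt "-1 73 -76" --spin '[-0.5, -0.5, -0.5, -0.5, -0.5, -0.5, -0.5, -0.5]'

```text
time_s: 40.3
tool_pos: [0.5438, 0.3213, 0.2065]
tool_rot: [3.049, 0.753, -0.011]
contact_force: [0.8, 0.7, 0.4]
width: 0.06
```

Emit:
apply_moves --fingers '[-1, -1, -1, -1, -1, -1, -1, -1]' --pt "0 0 0" --pt "0 0 0" --pt "0 0 0" --pt "0 0 5" --pt "0 0 10" --pt "0 0 15" --pt "0 0 15" --pt "0 0 15" --spin '[0, 0, 0, 0, 0, 0, 0, 0]'

```text
time_s: 41.3
tool_pos: [0.5435, 0.3224, 0.2218]
tool_rot: [3.05, 0.754, -0.01]
contact_force: [-0.4, -0.3, -1.1]
width: 0.0399
```

Emit:
apply_moves --fingers '[-1, -1, -1, -1, -1, -1, -1, -1]' --pt "-9 -5 0" --pt "-20 -11 0" --pt "-31 -18 0" --pt "-42 -24 0" --pt "-52 -30 0" --pt "-62 -45 5" --pt "-62 -80 10" --pt "-62 -130 10" --spin '[0, 0, 0, 0, 0, 0, 0, -5]'

```text
time_s: 42.3
tool_pos: [0.4811, 0.1929, 0.2323]
tool_rot: [-3.077, -0.621, 0.008]
contact_force: [0.9, -0.6, -0.4]
width: 0.0399
```

Emit:
apply_moves --fingers '[-1, -1, -1, -1, -1, -1, -1, -1]' --pt "20 -35 0" --pt "50 -75 0" --pt "80 -110 0" --pt "110 -145 0" --pt "140 -180 0" --pt "165 -200 0" --pt "165 -200 0" --pt "165 -200 -20" --spin '[-6, -12, -18, -24, -26, -26, -26, -26]'

```text
time_s: 43.3
tool_pos: [0.6467, -0.006, 0.2125]
tool_rot: [-3.137, 0.086, 0.006]
contact_force: [-0.6, 0.7, -0.9]
width: 0.0395
```

Emit:
apply_moves --fingers '[-1, -1, -1, -1, -1, -1, -1, -1]' --pt "-2 -1 -35" --pt "-2 -1 -65" --pt "-2 -1 -82" --pt "-2 -1 -90" --pt "-2 -1 -94" --pt "-2 -1 -96" --pt "-2 -1 -96" --pt "-2 -1 -96" --spin '[0, 0, 0, 0, 0, 0, 0, 0]'

```text
time_s: 44.3
tool_pos: [0.6449, -0.0085, 0.1164]
tool_rot: [-3.138, 0.088, 0.008]
contact_force: [0.5, 0.6, -0.9]
width: 0.0398
```

Emit:
apply_moves --fingers '[-1, -1, -1, -1, -1, -1, 0.2, 0.2]' --pt "0 0 -1" --pt "0 0 -2" --pt "0 0 -3" --pt "0 0 -4" --pt "0 0 -4" --pt "0 0 -4" --pt "0 0 -4" --pt "0 0 -4" --spin '[0, 0, 0, 0, 0, 0, 0, 0]'

```text
time_s: 45.3
tool_pos: [0.6446, -0.0085, 0.1117]
tool_rot: [-3.139, 0.088, 0.01]
contact_force: [0.0, 0.7, -0.5]
width: 0.0526
```

Emit:
apply_moves --fingers '[0.2, 0.2, 0.2, 0.2, 0.36, 0.36, 0.36, 0.36]' --pt "0 0 5" --pt "0 0 25" --pt "0 0 60" --pt "0 0 110" --pt "-5 10 165" --pt "-30 60 170" --pt "-55 105 170" --pt "-75 140 170" --spin '[0, 0, 0, 0, 5, 12, 18, 24]'

```text
time_s: 46.3
tool_pos: [0.5685, 0.1339, 0.2839]
tool_rot: [-3.087, -0.575, 0.006]
contact_force: [-0.2, -0.3, 0.1]
width: 0.0601
```

Emit:
apply_moves --fingers '[0.36, 0.36, 0.36, 0.36, 0.36, 0.36, 0.36, 0.36]' --pt "-20 40 0" --pt "-45 90 0" --pt "-60 140 0" --pt "-75 198 0" --pt "-75 198 0" --pt "-75 198 0" --pt "-75 198 0" --pt "-75 198 0" --spin '[4, 10, 10, 10, 10, 10, 10, 10]'

```text
time_s: 47.3
tool_pos: [0.4954, 0.328, 0.2819]
tool_rot: [3.029, 0.83, -0.01]
contact_force: [0.2, 0.3, 0.3]
width: 0.06
```

```bash
python3 wk.py; python3 chk.py | grep -v bamb
```

```text
[0.4954 0.328  0.2819] 30.7 [0.2 0.3 0.3]
[120. 108.] 466 0.2195 [509.7, 444.5, 16.0, 15.9, -58.2]
[461. 120.] 319 0.2195 [634.6, 229.1, 16.9, 15.4, -58.8]
[172. 155.] 880 0.2126 [497.0, 397.4, 40.3, 10.4, -58.3]
[0.4952 0.3283 0.2819] 30.7
scene bank [250. 221.] 85 z 0.0296 rect [548.1, 1.1, 70.7, 42.6, -8.7]
scene bank [224. 238.] 137 z 0.0311 rect [646.4, -7.7, 69.4, 45.8, -1.4]
scene bank [266. 242.] 311 z 0.0326 rect [573.3, 89.9, 68.9, 47.1, -2.7]
scene bank [244. 255.] 335 z 0.0322 rect [650.0, 76.9, 69.4, 46.3, -5.2]
scene kit [144. 157.] 22 z 0.1136 rect [697.3, -343.8, 12.9, 11.2, -36.6]
scene kit [253. 203.] 57 z 0.1183 rect [549.7, 0.5, 41.0, 11.1, 88.0]
scene kit [226. 220.] 56 z 0.1183 rect [643.9, -7.0, 39.7, 10.8, 86.9]
scene hung [376. 278.] 89 z 0.2122 rect [496.9, 396.9, 40.6, 12.2, -60.1]
side bank [219. 227.] 84 z 0.0295 rect [647.2, 3.7, 67.4, 35.5, -4.0]
side bank [215. 239.] 135 z 0.0316 rect [645.7, 78.2, 57.3, 54.1, -2.3]
side bank [231. 244.] 153 z 0.0321 rect [578.2, 91.2, 73.4, 50.0, 0.8]
side hung [230. 268.] 53 z 0.2129 rect [498.5, 397.9, 42.8, 10.3, -59.7]
```

Bank 3 was knocked to (574,90) but is still flat in the tote. Kit 3 goes on bank 4 at (650,77).

Emit:
apply_moves --fingers '[0.36, 0.36, 0.36, 0.36, 0.36, 0.36, 0.36, 0.36]' --pt "0 40 0" --pt "0 68 0" --pt "0 68 0" --pt "0 68 -20" --pt "0 68 -45" --pt "0 68 -65" --pt "0 68 -75" --pt "0 68 -75" --spin '[0, 0, 0, 0, 0, 0, 0, 0]'

```text
time_s: 48.45
tool_pos: [0.4946, 0.397, 0.2064]
tool_rot: [3.028, 0.833, -0.011]
contact_force: [-0.5, 0.6, 0.4]
width: 0.0599
```

Emit:
apply_moves --fingers '[-1, -1, -1, -1, -1, -1, -1, -1]' --pt "0 0 0" --pt "0 0 0" --pt "0 0 0" --pt "0 0 5" --pt "0 0 10" --pt "0 0 15" --pt "0 0 15" --pt "0 0 15" --spin '[0, 0, 0, 0, 0, 0, 0, 0]'

```text
time_s: 49.45
tool_pos: [0.4946, 0.3974, 0.2218]
tool_rot: [3.029, 0.834, -0.01]
contact_force: [0.3, 0.6, -0.3]
width: 0.0398
```

Emit:
apply_moves --fingers '[-1, -1, -1, -1, -1, -1, -1, -1]' --pt "-9 -5 0" --pt "-20 -11 0" --pt "-31 -18 0" --pt "-42 -24 0" --pt "-52 -30 0" --pt "-55 -50 5" --pt "-45 -95 10" --pt "-30 -145 10" --spin '[0, 0, 0, 0, 0, 0, 0, -5]'

```text
time_s: 50.45
tool_pos: [0.464, 0.2521, 0.2323]
tool_rot: [-3.061, -0.701, 0.009]
contact_force: [0.8, -0.7, -0.5]
width: 0.0394
```

Emit:
apply_moves --fingers '[-1, -1, -1, -1, -1, -1, -1, -1]' --pt "10 -50 0" --pt "30 -100 0" --pt "60 -140 0" --pt "100 -165 0" --pt "150 -175 0" --pt "180 -175 0" --pt "183 -175 0" --pt "183 -175 0" --spin '[-6, -12, -18, -24, -29, -29, -29, -29]'

```text
time_s: 51.45
tool_pos: [0.6462, 0.078, 0.2316]
tool_rot: [-3.139, 0.086, 0.012]
contact_force: [-0.8, 0.1, -0.5]
width: 0.0398
```

```bash
python3 chk.py
```

```text
[0.6462 0.078  0.2316] -3.1
scene bank [219. 238.] 68 z 0.0322 rect [673.5, -9.1, 43.2, 14.4, 86.7]
scene bank [268. 244.] 221 z 0.0321 rect [573.7, 97.0, 69.6, 32.5, -3.6]
scene bank [244. 256.] 235 z 0.032 rect [650.0, 78.0, 68.5, 45.2, -4.7]
scene bamboo [180. 193.] 489 z 0.0577 rect [668.7, -209.5, 62.1, 60.8, 15.9]
scene bamboo [225. 231.] 160 z 0.0714 rect [646.2, -7.3, 45.5, 41.7, 90.0]
scene kit [144. 157.] 23 z 0.1143 rect [695.5, -342.4, 13.1, 10.9, 2.5]
scene kit [224. 217.] 27 z 0.1187 rect [643.3, -16.8, 20.3, 11.0, 83.5]
side bank [247. 231.] 90 z 0.0303 rect [548.0, 1.9, 68.6, 48.3, -1.1]
side bank [216. 241.] 92 z 0.0311 rect [639.7, 83.0, 57.1, 49.3, 24.7]
side bank [233. 244.] 194 z 0.032 rect [573.9, 93.7, 70.0, 51.0, -3.8]
side bamboo [229. 194.] 247 z 0.0536 rect [667.5, -204.7, 67.5, 57.9, -75.8]
side bamboo [221. 220.] 130 z 0.0655 rect [643.6, -3.0, 46.5, 41.6, 86.8]
side bamboo [245. 224.] 152 z 0.066 rect [553.8, -15.6, 92.5, 48.9, -81.3]
side kit [245. 209.] 23 z 0.1187 rect [551.1, -1.8, 46.2, 11.1, -89.0]
```

Emit:
apply_moves --fingers '[-1, -1, -1, -1, -1, -1, -1, -1]' --pt "2 -1 -45" --pt "2 -1 -80" --pt "2 -1 -100" --pt "2 -1 -110" --pt "2 -1 -114" --pt "2 -1 -116" --pt "2 -1 -116" --pt "2 -1 -116" --spin '[0, 0, 0, 0, 0, 0, 0, 0]'

```text
time_s: 52.55
tool_pos: [0.6499, 0.0766, 0.1165]
tool_rot: [-3.138, 0.088, 0.008]
contact_force: [-0.4, -0.3, -0.5]
width: 0.0397
```

Emit:
apply_moves --fingers '[-1, -1, -1, -1, -1, -1, 0.2, 0.2]' --pt "0 0 -1" --pt "0 0 -2" --pt "0 0 -3" --pt "0 0 -4" --pt "0 0 -4" --pt "0 0 -4" --pt "0 0 -4" --pt "0 0 -4" --spin '[0, 0, 0, 0, 0, 0, 0, 0]'

```text
time_s: 53.55
tool_pos: [0.6496, 0.0765, 0.1117]
tool_rot: [-3.139, 0.088, 0.01]
contact_force: [-0.1, 0.5, 0.1]
width: 0.0527
```

Emit:
apply_moves --fingers '[0.2, 0.2, 0.2, 0.2, 0.2, 0.2, 0.2, 0.2]' --pt "0 0 5" --pt "0 0 25" --pt "0 0 60" --pt "0 0 110" --pt "0 0 170" --pt "-40 -40 190" --pt "-80 -80 190" --pt "-120 -120 190" --spin '[0, 0, 0, 0, 0, 0, 0, 0]'

```text
time_s: 54.55
tool_pos: [0.5286, -0.0445, 0.3036]
tool_rot: [-3.139, 0.087, 0.005]
contact_force: [0.8, -0.4, 1.4]
width: 0.0527
```

Emit:
apply_moves --fingers '[0.2, 0.2, 0.2, 0.2, 0.2, 0.2, 0.2, 0.2]' --pt "-20 -50 0" --pt "-40 -100 0" --pt "-60 -150 0" --pt "-70 -200 0" --pt "-80 -250 0" --pt "-80 -250 0" --pt "-80 -250 0" --pt "-80 -250 0" --spin '[0, 0, 0, 0, 0, 0, 0, 0]'

```text
time_s: 55.55
tool_pos: [0.4503, -0.2917, 0.3026]
tool_rot: [-3.139, 0.083, 0.008]
contact_force: [-0.6, 0.3, -0.2]
width: 0.053
```

```bash
python3 chk.py
```

```text
[ 0.4503 -0.2917  0.3026] -3.0
scene bank [250. 220.] 86 z 0.0304 rect [555.0, 9.1, 75.1, 40.2, -30.8]
scene bank [224. 238.] 131 z 0.0307 rect [646.2, -7.0, 68.2, 46.6, -3.9]
scene bank [266. 242.] 313 z 0.0322 rect [573.7, 89.8, 68.5, 46.5, -3.8]
scene bank [241. 259.] 112 z 0.0306 rect [650.5, 76.8, 68.1, 45.2, -3.5]
scene bamboo [180. 193.] 487 z 0.0577 rect [667.9, -209.9, 63.4, 61.6, -71.4]
scene bamboo [252. 214.] 189 z 0.0699 rect [550.9, 0.2, 45.1, 43.4, 87.4]
scene bamboo [226. 231.] 178 z 0.0704 rect [645.2, -6.9, 43.7, 42.5, 86.5]
scene bamboo [243. 252.] 185 z 0.0712 rect [651.3, 78.8, 44.2, 43.2, 86.1]
scene kit [144. 157.] 25 z 0.113 rect [695.7, -343.5, 11.2, 11.2, 25.9]
scene kit [253. 203.] 58 z 0.1181 rect [549.8, 0.8, 42.6, 11.5, 85.3]
scene kit [226. 220.] 60 z 0.1182 rect [643.8, -7.4, 41.1, 10.8, 88.6]
scene kit [243. 242.] 62 z 0.1179 rect [650.5, 76.6, 40.7, 11.1, 88.1]
side bank [217. 240.] 70 z 0.0321 rect [630.9, 87.2, 56.2, 38.0, 49.2]
side bank [232. 244.] 180 z 0.0323 rect [577.2, 93.8, 76.2, 51.4, -0.6]
side bamboo [229. 194.] 244 z 0.0545 rect [667.9, -206.0, 65.5, 58.7, -74.0]
side bamboo [220. 221.] 173 z 0.0707 rect [645.1, 15.6, 156.7, 43.3, -88.7]
side bamboo [245. 224.] 154 z 0.0673 rect [553.8, -16.1, 94.9, 49.4, -81.3]
side kit [220. 205.] 23 z 0.1183 rect [646.3, -6.3, 40.4, 11.5, 85.2]
side kit [245. 209.] 23 z 0.1191 rect [551.6, 0.9, 39.4, 9.6, 87.0]
side kit [212. 218.] 26 z 0.1179 rect [651.6, 78.7, 41.8, 11.2, -90.0]
```

View pics/side_l.png

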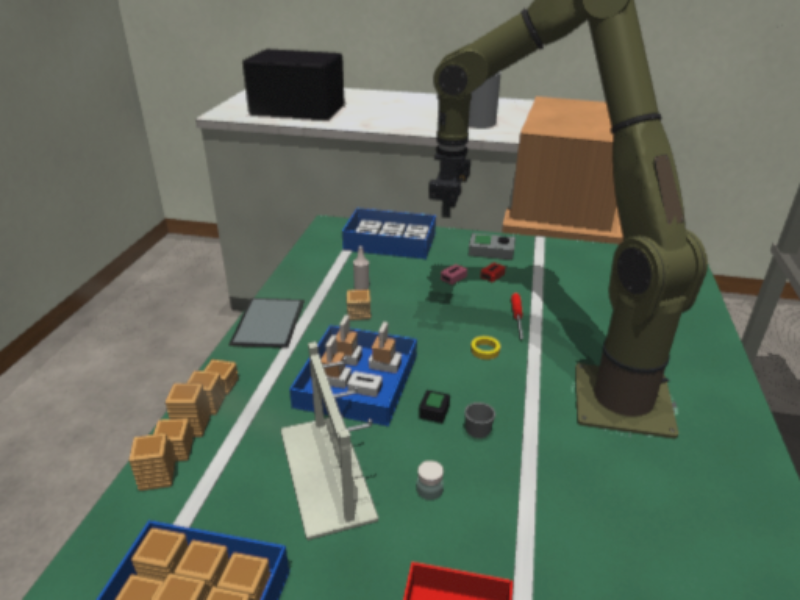

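View pics/scene_l.png

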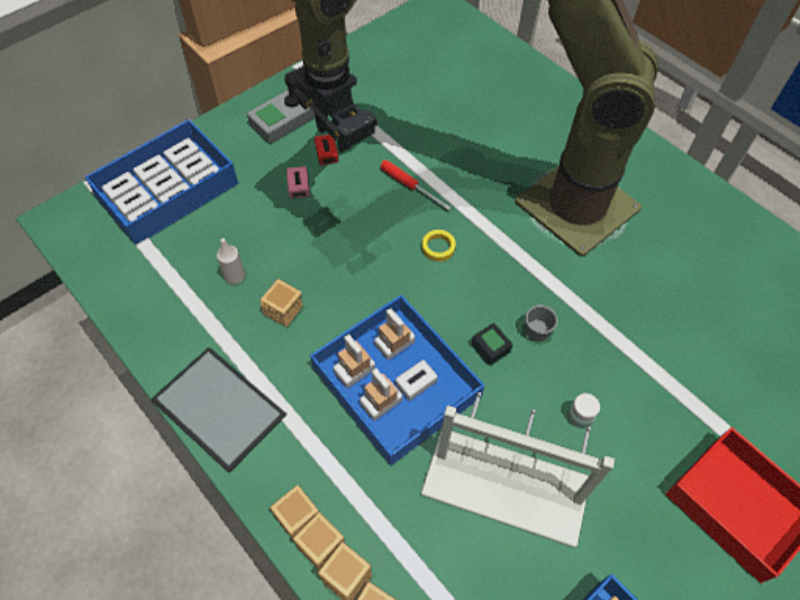

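All three kits stand upright on banks in the tote, at (395,333), (354,360) and (381,392). The rack is empty, the cover is on the stack, the bystanders haven't moved and the arm is clear.

```bash
python3 -c "
from rig import ctrl
print(ctrl.sign_off())"
```

```text
the job is handed in; nothing more can be done
None
```

The tote is packed and the job is handed in, at about 56 s of the 208 s allowed; the sign-off gives no verdict.

- **Cover:** it lies flat on the short stack by the power banks, centred to within about 2 mm.
- **Power banks:** all four loose banks are flat on the tote floor, with their tops at about 32 mm. The pink and red look-alikes and the stock in the other tray were not touched.
- **Cable kits:** all three were lifted off the rack and stand upright on three of the banks. Their strip tops read about 118 mm in both cameras, against 119 mm expected.
- **Bystanders:** the glue bottle, jar and tester box stand where they started in the last pictures.

One bank was knocked about 25 mm aside inside the tote during the run, while the arm was elsewhere. It stayed flat on the floor, so I put the third kit on another bank. In the last check the two cameras agreed to a few mm wherever the view was clear. The side camera's bank and carton outlines were off where things hid or merged with each other, so I used the scene camera for those. No check failed.

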